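# Mix the blue-capped reagent on the touch mixer

## Task

Take the blue-capped bottle, press its base squarely into the rubber cup of the slanted touch mixer until the cup is fully down, and hold it fully down for about two seconds without forcing it. Then stand the bottle upright in the green tray, gently, and let go; leave the red- and yellow-capped bottles standing where they are.

Things in the scene. Friction and masses are not known exactly. Their poses are not given: they have to be found in the camera images.
- bottle_blue_center (a point): The bottle to mix: white closed plastic bottle with a blue cap and a blue stripe round its body, round, 120 mm tall in all, 150 to 310 g. Straight body 44 mm in diameter from its flat base up to 90 mm, then a short shoulder; cap 36 mm in diameter from 97 mm to the top. The point is on its axis, half-way up (60 mm above its base); z points from base to cap.
- bottle_red_center (a point): Same bottle with a red cap and stripe, not to be disturbed; the point is on its axis, 60 mm above its base.
- bottle_yellow_center (a point): Same bottle with a yellow cap and stripe, not to be disturbed; the point is on its axis, 60 mm above its base.
- mixer_head: White slanted head (100 x 110 mm top face) of the grey touch mixer, fixed to the table. Origin: centre of that face, about 118 mm above the table. z is the cup's axis, leaning 30 degrees from vertical to the head's own -x side (roughly to the robot); y is level. A fixed steel sleeve on z carries a black rubber cup, 68 mm across, flat floor 55 mm across, rim 6 mm above the floor.
- pad (a joint): Travel of the sprung rubber cup along the head's -z: 0 at rest, 0.008 m fully down on its stop. The sleeve's height is not known: at rest the cup's floor is 25 to 40 mm from the head's origin along z, to be felt or seen. It starts to give at about 7 N and meets the stop at about 13 N; beyond, force climbs steeply, and over 60 N harms it. Springs back.
- tray: Green square open tray fixed to the table, 160 x 160 mm outside, 14 mm high, walls 5 mm. Origin at the centre of its underside; its inner floor is 5 mm above that; z up.
Things that resemble listed ones, but are neither listed nor needed, are in the scene too. Leave any purple look-alike of the part that bears bottle_blue_center alone.

How it is judged:
By the outcome, as a careful person would: the job done as asked, in the order asked, and still so for the second after the job is handed in, with the robot touching nothing.
It also fails if it takes over 58 s, if anything falls off the work surface, if the arm or the gripper's body presses on something with over 40 N, if the wrist force passes 120 N, or if a joint passes its speed limit or range.

## Robot

A 6-joint arm with a two-finger parallel gripper is mounted at the origin on the work surface. World frame = base frame: x ahead of the robot, y to its left, z up, the work surface at z = 0. Lengths are in m, angles in rad, forces in N, time in s.
With the tool pointing down it reaches from about 0.35 to 0.925 m from the base axis. Payload 6.4 kg.
Tool frame: the origin (TCP) lies midway between the tips of the shut fingers; the grasp point (between the pads) lies 19 mm behind it; z points along the fingers, y is the direction in which the jaws open and shut (so a half turn about z gives the same grasp; the last joint's range is limited). The gripper opens to 85 mm and grips with 20 to 120 N. Pads are 22 mm wide; open, the fingers measure 114 mm over their backs; the gripper's body (76 mm by 85 mm) begins 54 mm behind the grasp point. The pads swing forward as they close: fully open they stand 13 mm farther back than shut.
Start: joints at [0.97, 0.245, 1.558, -0, 1.339, -0.174], TCP at [0.269, 0.592, 0.231] pointing down, gripper open.
Joint ranges: [-3.13, 3.13], [-1.02, 2.26], [0.13, 2.54], [-0.95, 4.09], [0.21, 2.88], [-2.74, 2.74]. Speed limits (rad/s): [2.57, 2.57, 3.14, 3.14, 3.14, 3.14].

## Interface

Orientations are given as a unit quaternion [w, x, y, z].
In Python, from bench import read_state, camera, camera_info, sign_off gives the robot as it stands.
- The arm moves only by the tool carry_out, never from a script. Its argument "deltas" is a list of rows, each a list of 2 entries, a list of its own where there are three numbers: the shift along the tool's x, y, z in m, then the turn, a rotation vector about the tool's x, y, z in degrees. A call has 1 to 10 rows; each row is the pose to reach, as a shift and turn from the pose measured when the call began, along the tool's axes at that moment; what a row does not reach only later rows make up. A row lasts 1/12 s, in which the tool goes at most 41.7 mm and 7.16 degrees, less where a joint would pass 70% of its speed; a pose out of reach is approached as far as the arm can. A call with a gripper value outside its range is refused whole. "hand" is the opening, from -1 (shut) to 1 (fully open), set as the call begins (left out, the last holds). The fingers move at their own pace and stop on an object; "force" is the grip in N (left out, the last holds). Time passes only in rows, so rows that repeat a pose let the fingers close. It gives the time, the measured TCP pose, the force and the opening at its end, in the units of the state.
- read_state(): the state, without advancing time (a new reading comes with each control period).
- camera(name): name is "side" or "top" or "wrist"; returns (picture, depth): 384x512x3 uint8, red, green, blue; 384x512 float32, m along the optical axis (not along the pixel's ray), 0 where there is no reading.
- camera_info(name): a dict with "K" (3x3 intrinsics, pixels), "position" and "rotation" of the camera in the world. Camera axes: x right, y up, looking along -z (the intrinsics and any distortion apply to the point x, -y, -z); pixel columns grow to the right and rows downward; lengths in m; the calibration is good to about 2 mm. A picture is of the moment at which its call begins: read the wrist's pose just before it. camera_info takes no time and is no camera call; for the wrist camera it gives the pose at the moment of the call.
- sign_off(): hands the job in, once; it reports no verdict.
The state is a dict: "clock": time; "qpos": joint angles; "joint_velocities": joint speeds; "joint_efforts": joint torques, N m; "position": TCP position; "tool_rot": TCP orientation; "wrist_force": force on the tool from outside, world axes, zero at the start; "moment": the same for the moment, N m; "grip_width": finger opening in m.
Only numpy, scipy, OpenCV 4.12 (cv2) and the standard library are available. Lean on these libraries where they do the work, as an engineer would, in place of code of your own. Each camera call takes 0.05 s, during which the arm holds its last target. There are 200 camera calls.

## Working session

There is one attempt and no reset: what is moved stays moved. The work goes in short steps, Python scripts to look and compute and a tool call to move; the robot and the scene stay as the last step left them, time stands still between calls to the robot, and variables do not carry over. Pictures are saved under pics/ and viewed, about 8 in all and at most 12, crops included, and the job is handed in when it is done.

Besides the shell and the picture viewer there is one more tool, called after "Emit:" as name(argument=value, ...) on one line, values as JSON. carry_out: Moves the arm, as the interface text tells. Its arguments: {"type":"object","properties":{"deltas":{"type":"array","items":{"type":"array"}},"hand":{"type":"number"},"force":{"type":"number"}},"required":["deltas"]}

```bash
mkdir -p pics; cat > h.py <<'E'
import numpy as np,cv2
from scipy.spatial.transform import Rotation as R
from bench import read_state,camera,camera_info,sign_off
def cloud(name):
    i=camera_info(name);p,d=camera(name);K=np.array(i["K"])
    v,u=np.mgrid[:384,:512]
    c=np.stack([(u-K[0,2])/K[0,0]*d,-(v-K[1,2])/K[1,1]*d,-d],-1)
    rot=np.array(i["rotation"]); 
    if rot.shape!=(3,3): rot=R.from_quat(rot,scalar_first=True).as_matrix()
    w=c@rot.T+np.array(i["position"])
    w[d==0]=np.nan
    return p,d,w
def tool():
    s=read_state();return np.array(s["position"]),R.from_quat(s["tool_rot"],scalar_first=True),s
E
python3 - <<'E'
from h import *
print(camera_info("top"))
P=[]
for n in("top","side"):
    p,d,w=cloud(n);np.savez(n+".npz",p=p,d=d,w=w);P.append(p)
cv2.imwrite("pics/a.png",cv2.cvtColor(P[0],cv2.COLOR_RGB2BGR));cv2.imwrite("pics/b.png",cv2.cvtColor(P[1],cv2.COLOR_RGB2BGR))
print(read_state())
E
```

```text
{'K': array([[361.28396304,   0.        , 257.95489837],
       [  0.        , 361.28396304, 191.62394345],
       [  0.        ,   0.        ,   1.        ]]), 'position': array([0.402893  , 0.00157198, 0.9890303 ]), 'rotation': array([-0.69856566, -0.04724189,  0.05303194,  0.71201252])}
{'clock': 0.1, 'qpos': array([ 9.69908593e-01,  2.45762859e-01,  1.55888574e+00,  1.96381169e-05,
        1.33869248e+00, -1.74106498e-01]), 'joint_velocities': array([ 1.77103579e-03, -1.39645176e-03, -9.24162601e-04,  2.28012112e-03,
        5.38907591e-05, -5.47957389e-04]), 'joint_efforts': array([-3.43030124e-04, -4.30669641e+01, -3.27131331e+01, -8.99191855e-05,
        2.79203530e-03,  4.27713843e-06]), 'position': array([0.26877241, 0.5912846 , 0.23028202]), 'tool_rot': array([-3.39186433e-04,  2.11776959e-01,  9.77317633e-01, -8.05787069e-04]), 'wrist_force': array([ 0.54888103,  0.84631995, -0.03643257]), 'moment': array([0.01580464, 0.0369825 , 0.01497546]), 'grip_width': 0.08526094699539749}
```

View pics/a.png

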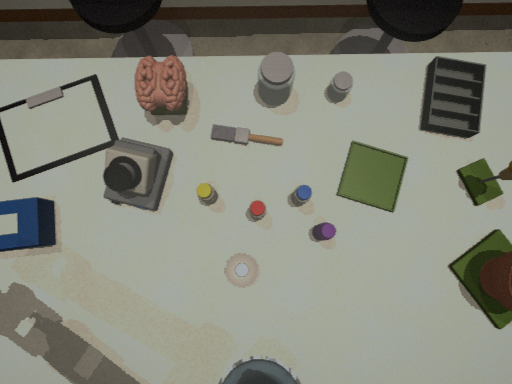

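View pics/b.png

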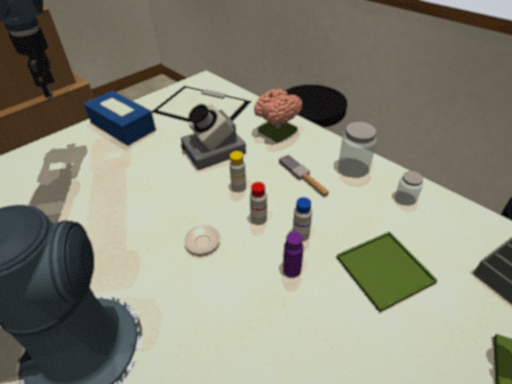

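Top view: blue cap at (304,194), red at (258,209), yellow at (206,191), purple look-alike at (325,231), mixer cup at (122,174) and tray centred on (372,176). The side view agrees.

```bash
python3 - <<'E'
from h import *
z=np.load("top.npz");p,d,w=z["p"],z["d"],z["w"]
for n,(u,v) in dict(blue=(304,194),red=(258,209),yel=(206,191),pur=(327,232)).items():
    a=w[v-14:v+15,u-14:u+15].reshape(-1,3);zt=np.nanmax(a[:,2]);m=a[:,2]>0.112
    b=a[m];print(n,zt,m.sum(),(b[:,:2].min(0)+b[:,:2].max(0))/2,b.mean(0),np.ptp(b,axis=0))
# tray
hsv=cv2.cvtColor(p,cv2.COLOR_RGB2HSV)
m=cv2.inRange(hsv,(35,60,30),(60,255,255));n,l,st,c=cv2.connectedComponentsWithStats(m)
k=l[176,372];pts=w[l==k];print("tray",(pts[:,:2].min(0)+pts[:,:2].max(0))/2,np.nanmedian(pts,0))
r=cv2.minAreaRect(pts[~np.isnan(pts[:,0])][:,:2].astype(np.float32));print(r)
# mixer
a=w[130:215,95:180].reshape(-1,3);a=a[a[:,2]>0.04]
print("mix",a.min(0),a.max(0))
np.set_printoptions(precision=3,suppress=True,linewidth=200)
for v in range(140,205,5): print(v,[tuple(np.round(w[v,u]*1000).astype(int)) for u in range(102,166,7)])
E
```

```text
blue 0.12477732948172404 171 [ 0.52461499 -0.11685349] [ 0.52470242 -0.11738911  0.1202065 ] [0.03427078 0.03381121 0.01153353]
red 0.12470717825652033 169 [ 0.48830541 -0.00365167] [ 0.48832163 -0.0029036   0.12034671] [0.03191918 0.03390688 0.00844421]
yel 0.12416182684801724 173 [0.53362089 0.12650515] [0.53372653 0.12592825 0.12027532] [0.03440305 0.03394947 0.01068464]
pur 0.1248398425340207 182 [ 0.43111574 -0.17205206] [ 0.43057992 -0.17121831  0.1201008 ] [0.0337314  0.03549253 0.01256457]
tray [nan nan] [ 0.58114539 -0.32589358  0.00577189]
((0.5811446309089661, -0.3255157172679901), (0.16437320411205292, 0.16101963818073273), 71.61488342285156)
mix [0.49747511 0.22902724 0.04001273] [0.69098723 0.40050308 0.17480795]
140 [(np.int64(697), np.int64(425), np.int64(7)), (np.int64(697), np.int64(406), np.int64(6)), (np.int64(665), np.int64(346), np.int64(110)), (np.int64(685), np.int64(352), np.int64(45)), (np.int64(684), np.int64(333), np.int64(46)), (np.int64(698), np.int64(330), np.int64(-1)), (np.int64(697), np.int64(310), np.int64(0)), (np.int64(697), np.int64(290), np.int6
[... 5139 characters left out ...]
4(534), np.int64(293), np.int64(44)), (np.int64(534), np.int64(274), np.int64(44)), (np.int64(536), np.int64(260), np.int64(30)), (np.int64(539), np.int64(248), np.int64(2))]
200 [(np.int64(529), np.int64(422), np.int64(-3)), (np.int64(529), np.int64(403), np.int64(-2)), (np.int64(523), np.int64(366), np.int64(43)), (np.int64(522), np.int64(348), np.int64(43)), (np.int64(521), np.int64(328), np.int64(48)), (np.int64(521), np.int64(310), np.int64(46)), (np.int64(521), np.int64(292), np.int64(47)), (np.int64(521), np.int64(274), np.int64(43)), (np.int64(524), np.int64(263), np.int64(18)), (np.int64(526), np.int64(249), np.int64(-2))]<stdin>:15: RuntimeWarning: invalid value encountered in cast
```

```bash
python3 - <<'E'
from h import *
from scipy.optimize import minimize
np.set_printoptions(precision=4,suppress=True)
A={}
for n in("top","side"):
    z=np.load(n+".npz");w=z["w"].reshape(-1,3);p=z["p"].reshape(-1,3)
    m=(w[:,0]>.45)&(w[:,0]<.72)&(w[:,1]>.2)&(w[:,1]<.42)&(w[:,2]>.02)&(w[:,2]<.25)
    A[n]=(w[m],p[m].astype(int).sum(1))
    b=w[m];bb=b[(b[:,2]>.036)&(b[:,2]<.055)]
    print(n,m.sum(),"base rect",cv2.minAreaRect(bb[:,:2].astype(np.float32)))
rng=np.random.default_rng(0)
for n,(w,c) in A.items():
    # brightness bimodal
    h=w[w[:,2]>.075]; hc=c[w[:,2]>.075]
    br=h[hc>300]; best=0
    for _ in range(4000):
        q=br[rng.choice(len(br),3,False)];nn=np.cross(q[1]-q[0],q[2]-q[0]);nn/=np.linalg.norm(nn)+1e-12
        if nn[2]<0:nn=-nn
        if not .78<nn[2]<.94: continue
        i=abs((br-q[0])@nn)<.003
        if i.sum()>best:best=i.sum();I=i
    q=br[I];cc=q.mean(0);nn=np.linalg.svd(q-cc)[2][2];nn*=np.sign(nn[2])
    print(n,"face n",nn,best,len(br),"yaw of +x",np.degrees(np.arctan2(-nn[1],-nn[0])),"tilt",np.degrees(np.arccos(nn[2])),"c",cc)
E
```

```text
top 3764 base rect ((0.5923605561256409, 0.31477248668670654), (0.1393132358789444, 0.17609721422195435), 75.06560516357422)
side 2571 base rect ((0.5935718417167664, 0.31057435274124146), (0.13818477094173431, 0.17560550570487976), 73.13969421386719)
top face n [-0.4776  0.1169  0.8707] 470 734 yaw of +x -13.757123531841701 tilt 29.45540025223193 c [0.5945 0.302  0.1276]
side face n [-0.4988  0.1245  0.8577] 237 425 yaw of +x -14.01575689860249 tilt 30.939412826829493 c [0.583  0.292  0.1212]
```

```bash
python3 - <<'E'
from h import *
np.set_printoptions(precision=4,suppress=True)
psi=np.radians(-15)
X0=np.array([np.cos(psi),np.sin(psi),0]);Y=np.array([-np.sin(psi),np.cos(psi),0])
Z=np.array([0,0,1])*np.cos(np.pi/6)-X0*.5;X=np.cross(Y,Z);M=np.stack([X,Y,Z],1)
c0=np.array([.583,.305,.118])
for n in("top","side"):
    z=np.load(n+".npz");w=z["w"].reshape(-1,3);p=z["p"].reshape(-1,3).astype(int).sum(1)
    m=(abs(w-c0)<.12).all(1)&(w[:,2]>.07);w=w[m];p=p[m];l=(w-c0)@M
    print(n,np.histogram(l[:,2]*1000,bins=np.arange(-30,60,3)))
    f=(abs(l[:,2])<6e-3)&(p>250)
    q=l[f];print("face ext",np.percentile(q,[1,99],axis=0),np.median(q[:,2]))
    k=(p<180)&(l[:,2]>.015);q=l[k]
    print("cup",k.sum(),np.percentile(q,[1,50,99],axis=0),cv2.minEnclosingCircle(q[:,:2].astype(np.float32)))
    print(np.histogram(q[:,2]*1000,bins=np.arange(15,60,2)))
    k2=k&(np.hypot(*(l[:,:2]-np.median(q[:,:2],0)).T)<.022);print("floor",np.percentile(l[k2],[10,50,90],axis=0))
    np.save(n+"_l.npy",np.c_[l,p])
E
```

```text
top (array([ 30,  35,  28,  35,  32,  31,  30,  46,  45, 108, 309, 289, 218,
        40,  14,  17,  13,  13,   6,   2,   0,   0,  45, 269, 133, 147,
        27,   0,   0]), array([-30, -27, -24, -21, -18, -15, -12,  -9,  -6,  -3,   0,   3,   6,
         9,  12,  15,  18,  21,  24,  27,  30,  33,  36,  39,  42,  45,
        48,  51,  54,  57]))
face ext [[-0.0493 -0.0415 -0.0049]
 [ 0.0462  0.0654  0.0056]] 0.0018562001468725368
cup 608 [[-0.0344 -0.0195  0.0217]
 [-0.0037  0.0117  0.0417]
 [ 0.0287  0.0414  0.0485]] ((-0.0035063792020082474, 0.012583957985043526), 0.0339115746319294)
(array([  3,   2,   1,   2,   3,   2,   1,   0,   0,   0,   4,  41, 166,
       158,  76,  92,  54,   3,   0,   0,   0,   0]), array([15, 17, 19, 21, 23, 25, 27, 29, 31, 33, 35, 37, 39, 41, 43, 45, 47,
       49, 51, 53, 55, 57, 59]))
floor [[-0.0183 -0.0029  0.0389]
 [-0.0034  0.0118  0.0408]
 [ 0.0111  0.0274  0.0424]]
side (array([ 20,  25,  25,  28,  30,  26,  25,  29,  45,  86, 165, 144,  84,
        13,  17,  14,  14,  17,  27,   2,   1,   2,  51, 126,  55,  56,
         3,   0,   0]), array([-30, -27, -24, -21, -18, -15, -12,  -9,  -6,  -3,   0,   3,   6,
         9,  12,  15,  18,  21,  24,  27,  30,  33,  36,  39,  42,  45,
        48,  51,  54,  57]))
face ext [[-0.0498 -0.0434 -0.0057]
 [ 0.0479  0.0611  0.0054]] 0.0008106008740549702
cup 276 [[-0.0323 -0.0212  0.0209]
 [-0.0036  0.0072  0.0401]
 [ 0.0252  0.0411  0.0469]] ((-0.0019942279905080795, 0.009690435603260994), 0.03377002850174904)
(array([  1,   0,   2,   3,   6,  12,   1,   0,   0,   0,   9,  42, 100,
        43,  22,  33,   2,   0,   0,   0,   0,   0]), array([15, 17, 19, 21, 23, 25, 27, 29, 31, 33, 35, 37, 39, 41, 43, 45, 47,
       49, 51, 53, 55, 57, 59]))
floor [[-0.0198 -0.0086  0.0254]
 [-0.0047  0.0061  0.0392]
 [ 0.0105  0.0219  0.0412]]
```

Emit:
carry_out(deltas=[[[-0.526,-0.539,0.04],[0,0,0]],[[-0.526,-0.539,0.04],[0,0,0]],[[-0.526,-0.539,0.04],[0,0,0]],[[-0.526,-0.539,0.04],[0,0,0]],[[-0.526,-0.539,0.04],[0,0,0]],[[-0.526,-0.539,0.04],[0,0,0]],[[-0.526,-0.539,0.04],[0,0,0]],[[-0.526,-0.539,0.04],[0,0,0]],[[-0.526,-0.539,0.04],[0,0,0]],[[-0.526,-0.539,0.04],[0,0,0]]], hand=1, force=60)

```text
clock: 0.93
position: [0.41, 0.1984, 0.2087]
tool_rot: [-0.0, 0.212, 0.977, -0.001]
wrist_force: [0.5, -0.2, -0.0]
grip_width: 0.0854
```

```bash
cat >> h.py <<'E'
np.set_printoptions(precision=4,suppress=True)
def rel(p,Rt=None):
    "shift (m) and turn (deg) in tool axes to reach world pose"
    q,r,s=tool();Rt=Rt or r
    print("t",s["clock"],"pos",q,"F",s["wrist_force"],"w",s["grip_width"],"q",s["qpos"])
    print("delta",r.inv().apply(np.array(p)-q),np.degrees((r.inv()*Rt).as_rotvec()))
DOWN=R.from_quat([0,.2118,.9773,0],scalar_first=True)
E
python3 -c "
from h import *
rel([.5246,-.117,.19],DOWN)"
```

```text
t 0.9333 pos [0.41   0.1984 0.2087] F [ 0.5061 -0.1546 -0.0407] w 0.08543084164098301 q [ 0.2015 -0.2073  2.0592 -0.0013  1.2911 -0.9425]
delta [-0.2348 -0.2397  0.0191] [-0.1016 -0.0221  0.0243]
```

Emit:
carry_out(deltas=[[[-0.235,-0.24,0.018],[0,0,0]],[[-0.235,-0.24,0.018],[0,0,0]],[[-0.235,-0.24,0.018],[0,0,0]],[[-0.235,-0.24,0.018],[0,0,0]],[[-0.235,-0.24,0.018],[0,0,0]],[[-0.235,-0.24,0.018],[0,0,0]],[[-0.235,-0.24,0.018],[0,0,0]],[[-0.235,-0.24,0.018],[0,0,0]],[[-0.235,-0.24,0.018],[0,0,0]],[[-0.235,-0.24,0.018],[0,0,0]]])

```text
clock: 1.77
position: [0.5247, -0.1195, 0.1904]
tool_rot: [-0.001, 0.213, 0.977, -0.001]
wrist_force: [-0.9, 0.1, -0.2]
grip_width: 0.0848
```

```bash
python3 -c "
from h import *
rel([.5246,-.117,.055],DOWN)
p,d,w=cloud('wrist');cv2.imwrite('pics/c.png',cv2.cvtColor(p,cv2.COLOR_RGB2BGR))
m=(abs(w[...,2]-.119)<.006)&(np.hypot(w[...,0]-.5246,w[...,1]+.117)<.04)
b=w[m];print(m.sum())
if len(b):print(b.mean(0),(b.min(0)+b.max(0))/2,np.ptp(b,axis=0),cv2.minEnclosingCircle(b[:,:2].astype(np.float32)))
"
```

```text
t 1.7667 pos [ 0.5247 -0.1195  0.1904] F [-0.9199  0.1409 -0.2498] w 0.08482322856225924 q [-0.4339  0.0258  1.878  -0.0019  1.2393 -1.5739]
delta [0.0009 0.0025 0.1354] [-0.1006 -0.0906 -0.1881]
1804
[ 0.5243 -0.1188  0.1198] [ 0.5253 -0.1193  0.1177] [0.0351 0.0353 0.0092] ((0.5253759622573853, -0.11940266937017441), 0.01811864785850048)
```

View pics/c.png

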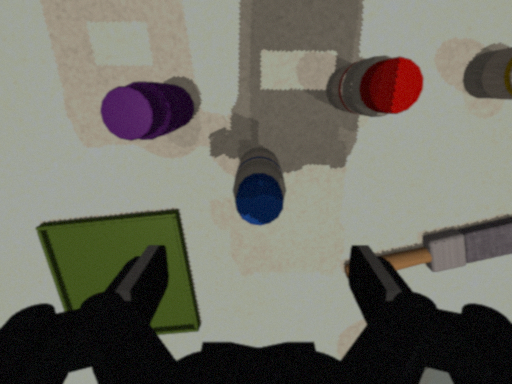

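Wrist view: blue cap centred at (260,198) between the fingers, red and purple well clear. Descending.

Emit:
carry_out(deltas=[[[0,0.001,0.02],[0,0,0]],[[0,0.001,0.04],[0,0,0]],[[0,0.001,0.06],[0,0,0]],[[0,0.001,0.08],[0,0,0]],[[0,0.001,0.1],[0,0,0]],[[0,0.001,0.118],[0,0,0]],[[0,0.001,0.13],[0,0,0]],[[0,0.001,0.135],[0,0,0]],[[0,0.001,0.135],[0,0,0]],[[0,0.001,0.135],[0,0,0]]])

```text
clock: 2.65
position: [0.5248, -0.1167, 0.0561]
tool_rot: [-0.001, 0.212, 0.977, -0.001]
wrist_force: [0.8, 0.3, 0.8]
grip_width: 0.0856
```

Emit:
carry_out(deltas=[[[0,0,0],[0,0,0]],[[0,0,0],[0,0,0]],[[0,0,0],[0,0,0]],[[0,0,0],[0,0,0]],[[0,0,0],[0,0,0]],[[0,0,0],[0,0,0]],[[0,0,0],[0,0,0]],[[0,0,0],[0,0,0]]], hand=-1, force=60)

```text
clock: 3.32
position: [0.5255, -0.1172, 0.0573]
tool_rot: [0.0, 0.212, 0.977, -0.001]
wrist_force: [-1.4, -0.8, 6.1]
grip_width: 0.0426
```

Emit:
carry_out(deltas=[[[0,0,-0.01],[0,0,0]],[[0,0,-0.03],[0,0,0]],[[0,0,-0.055],[0,0,0]],[[0,0,-0.08],[0,0,0]],[[0,0,-0.11],[0,0,0]],[[0,0,-0.14],[0,0,0]],[[0,0,-0.17],[0,0,0]],[[0,0,-0.195],[0,0,0]],[[0,0,-0.21],[0,0,0]],[[0,0,-0.21],[0,0,0]]])

```text
clock: 4.15
position: [0.5271, -0.1175, 0.272]
tool_rot: [0.004, 0.212, 0.977, -0.002]
wrist_force: [0.6, 0.2, -1.9]
grip_width: 0.0423
```

```bash
cat >> h.py <<'E'
psi=np.radians(-15)
X0=np.array([np.cos(psi),np.sin(psi),0]);Y=np.array([-np.sin(psi),np.cos(psi),0])
Z=np.array([0,0,1])*np.cos(np.pi/6)-X0*.5;X=np.cross(Y,Z);M=np.stack([X,Y,Z],1)
floor=np.array([.583,.305,.118])+M@np.array([-.003,.012,.040])
TILT=R.from_rotvec(-Y*np.pi/6)*DOWN
def pre(g,b=.0573): return floor+Z*(g+b)
E
python3 -c "
from h import *
print(TILT.apply([0,0,1]),-Z,floor,pre(.05))
rel(pre(.05),TILT);rel(pre(.07))"
```

```text
[ 0.483  -0.1294 -0.866 ] [ 0.483  -0.1294 -0.866 ] [0.5643 0.3224 0.1511] [0.5125 0.3363 0.2441]
t 4.15 pos [ 0.5271 -0.1175  0.272 ] F [ 0.6459  0.1619 -1.8946] w 0.04227721695380083 q [-0.4286 -0.0517  1.8018 -0.0015  1.3831 -1.5716]
delta [0.2017 0.4069 0.0256] [ -5.0215 -29.112    0.0064]
t 4.15 pos [ 0.5271 -0.1175  0.272 ] F [ 0.6459  0.1619 -1.8946] w 0.04227721695380083 q [-0.4286 -0.0517  1.8018 -0.0015  1.3831 -1.5716]
delta [0.2115 0.4052 0.0082] [0. 0. 0.]
```

Emit:
carry_out(deltas=[[[0.01,0.02,0],[0,0,0]],[[0.025,0.05,0],[0,0,0]],[[0.043,0.085,0],[-0.5,-3,0]],[[0.06,0.12,0],[-1,-6,0]],[[0.078,0.155,0],[-1.5,-9,0]],[[0.095,0.19,0],[-2,-12,0]],[[0.113,0.225,0],[-2.6,-15,0]],[[0.13,0.26,0],[-3.1,-18,0]],[[0.148,0.295,0],[-3.6,-21,0]],[[0.163,0.325,0],[-4.1,-24,0]]])

```text
clock: 4.98
position: [0.5118, 0.248, 0.2683]
tool_rot: [0.214, 0.206, 0.955, -0.011]
wrist_force: [0.7, 0.1, -2.0]
grip_width: 0.0428
```

```bash
python3 -c "
from h import *
rel(pre(.06),TILT)"
```

```text
t 4.9833 pos [0.5118 0.248  0.2683] F [ 0.7135  0.08   -2.0265] w 0.0427829588901948 q [ 0.3632 -0.1435  1.9366 -0.295   1.0105 -0.6671]
delta [0.0448 0.0793 0.0026] [-0.9063 -5.1153  0.0784]
```

Emit:
carry_out(deltas=[[[0.012,0.022,0],[-0.2,-1.5,0]],[[0.024,0.044,0],[-0.5,-3,0]],[[0.036,0.062,0.001],[-0.8,-4.2,0]],[[0.042,0.074,0.002],[-0.9,-5.1,0]],[[0.045,0.079,0.003],[-0.9,-5.1,0]],[[0.045,0.079,0.003],[-0.9,-5.1,0]],[[0.045,0.079,0.003],[-0.9,-5.1,0]]])

```text
clock: 5.57
position: [0.5071, 0.3368, 0.2511]
tool_rot: [0.257, 0.204, 0.944, -0.013]
wrist_force: [0.5, -0.8, -2.7]
grip_width: 0.0428
```

```bash
python3 - <<'E'
from h import *
rel(pre(.02),TILT)
P=[]
for n in("top","side"):
    p,d,w=cloud(n);np.savez(n+"2.npz",p=p,d=d,w=w)
    P.append(p)
# bottle axis from points: expected axis = tool axis through TCP
q,r,s=tool();T=r.as_matrix()
for n in("top","side"):
    z=np.load(n+"2.npz");w=z["w"].reshape(-1,3);l=(w-q)@T
    m=(np.hypot(l[:,0],l[:,1])<.035)&(l[:,2]>.005)&(l[:,2]<.075)
    print(n,m.sum(),"zmax",np.percentile(l[m][:,2],[98,99,100]))
    for a in(.005,.02,.035,.05):
        k=m&(l[:,2]>a)&(l[:,2]<a+.015);pt=l[k][:,:2]
        if len(pt)>20:
            from scipy.optimize import least_squares
            f=least_squares(lambda c:np.hypot(*(pt-c).T)-.022,[0,0],loss='soft_l1',f_scale=.001);print(a,f.x,len(pt))
a=cv2.resize(P[1][60:220,120:320],None,fx=3.8,fy=3.6,interpolation=cv2.INTER_CUBIC)
cv2.imwrite('pics/d.png',cv2.cvtColor(a,cv2.COLOR_RGB2BGR))
E
```

```text
t 5.5667 pos [0.5071 0.3368 0.2511] F [ 0.4636 -0.7831 -2.7047] w 0.04282560564072379 q [ 0.5531 -0.0147  1.8672 -0.4577  0.9664 -0.3908]
delta [-0.001   0.0012  0.0388] [-0.1058 -0.101   0.1148]
top 290 zmax [0.0537 0.055  0.0571]
0.005 [0.0003 0.    ] 95
0.02 [0.0004 0.    ] 80
0.035 [ 0.0008 -0.0002] 88
0.05 [ 0.0008 -0.0005] 27
side 254 zmax [0.0552 0.0563 0.0572]
0.005 [-0.0026  0.0002] 75
0.02 [-0.0033  0.0007] 76
0.035 [-0.0027  0.0005] 72
0.05 [-0.003   0.0008] 31
```

View pics/d.png

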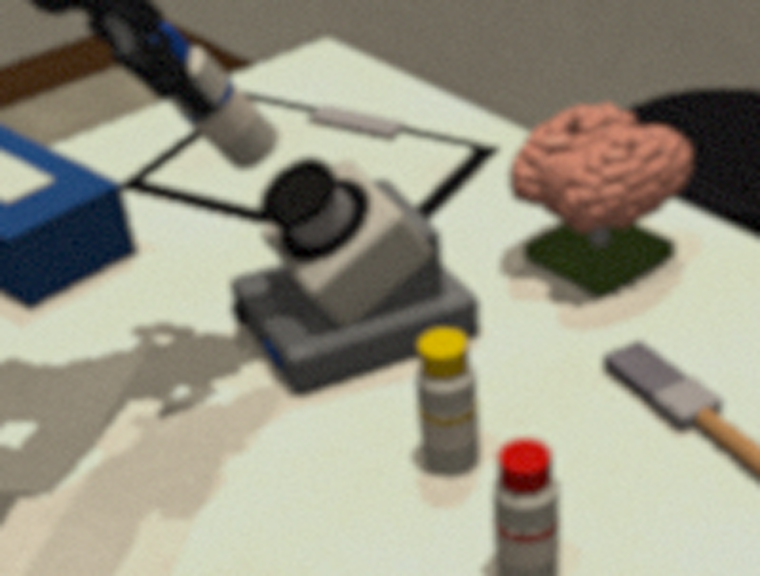

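Side crop: the bottle points along the cup axis, base at about (250,145), cup at (300,195). It sits within 1 mm of the tool axis in the top view. Approaching.

Emit:
carry_out(deltas=[[[0,0.001,0.008],[0,0,0]],[[-0.001,0.001,0.018],[0,0,0]],[[-0.001,0.001,0.028],[0,0,0]],[[-0.001,0.001,0.036],[0,0,0]],[[-0.001,0.001,0.042],[0,0,0]],[[-0.001,0.001,0.047],[0,0,0]],[[-0.001,0.001,0.049],[0,0,0]],[[-0.001,0.001,0.049],[0,0,0]]])

```text
clock: 6.33
position: [0.5325, 0.3303, 0.2096]
tool_rot: [0.258, 0.205, 0.944, -0.013]
wrist_force: [0.2, 0.0, -1.8]
grip_width: 0.0425
```

```bash
cat >> h.py <<'E'
def fl():
    q,r,s=tool();print("Faxial",np.dot(s["wrist_force"],Z),"Flocal",M.T@s["wrist_force"],"gap",(q-floor)@Z-.0573)
E
python3 -c "
from h import *
rel(pre(.0),TILT);fl()"
```

```text
t 6.3333 pos [0.5325 0.3303 0.2096] F [ 0.1803  0.0066 -1.7624] w 0.04250584759171455 q [ 0.5183  0.0655  1.8657 -0.4739  0.8811 -0.3815]
delta [0.0009 0.0005 0.0097] [-0.1099 -0.0641  0.0294]
Faxial -1.612533421313576 Flocal [-0.7318  0.053  -1.6125] gap 0.009651858445116977
```

Emit:
carry_out(deltas=[[[0,0,0.002],[0,0,0]],[[0.001,0,0.004],[0,0,0]],[[0.001,0,0.006],[0,0,0]],[[0.001,0,0.008],[0,0,0]],[[0.001,0,0.009],[0,0,0]],[[0.001,0,0.009],[0,0,0]]])

```text
clock: 6.83
position: [0.536, 0.3295, 0.201]
tool_rot: [0.258, 0.205, 0.944, -0.013]
wrist_force: [0.8, -0.2, -2.4]
grip_width: 0.0426
```

```bash
python3 -c "
from h import *
rel(pre(.0),TILT);fl()"
```

```text
t 6.8333 pos [0.536  0.3295 0.201 ] F [ 0.8203 -0.1957 -2.4486] w 0.04261804716148827 q [ 0.5137  0.0809  1.8662 -0.4783  0.8654 -0.3771]
delta [-0.0002  0.0006  0.0004] [-0.1266 -0.0749  0.0315]
Faxial -2.5420345723617603 Flocal [-0.4942  0.0233 -2.542 ] gap 0.0004285805773833959
```

Emit:
carry_out(deltas=[[[0,0,0.001],[0,0,0]],[[0,0,0.002],[0,0,0]],[[0,0,0.003],[0,0,0]],[[0,0,0.003],[0,0,0]],[[0,0,0.003],[0,0,0]]])

```text
clock: 7.25
position: [0.5375, 0.3293, 0.1993]
tool_rot: [0.258, 0.205, 0.944, -0.013]
wrist_force: [-6.4, -0.8, 3.7]
grip_width: 0.0426
```

```bash
python3 -c "
from h import *
rel(pre(.0),TILT);fl()"
```

```text
t 7.25 pos [0.5375 0.3293 0.1993] F [-6.4076 -0.8194  3.7258] w 0.04256022810614274 q [ 0.5122  0.085   1.8652 -0.4794  0.8615 -0.3764]
delta [ 0.0002  0.0003 -0.0018] [-0.1127 -0.0527  0.0173]
Faxial 6.215212611476471 Flocal [-3.3135 -2.4499  6.2152] gap -0.0017560268857984632
```

Emit:
carry_out(deltas=[[[0,0,0.001],[0,0,0]],[[0,0,0.002],[0,0,0]],[[0,0,0.003],[0,0,0]],[[0,0,0.003],[0,0,0]],[[0,0,0.003],[0,0,0]]])

```text
clock: 7.67
position: [0.5386, 0.329, 0.1975]
tool_rot: [0.258, 0.205, 0.944, -0.014]
wrist_force: [-7.4, -1.7, 4.8]
grip_width: 0.0424
```

```bash
python3 -c "
from h import *
rel(pre(.0),TILT);fl()"
```

```text
t 7.6667 pos [0.5386 0.329  0.1975] F [-7.4411 -1.682   4.8367] w 0.042385004723775974 q [ 0.5107  0.0892  1.8644 -0.4805  0.8584 -0.3756]
delta [ 0.0003  0.0003 -0.0039] [-0.141  -0.0534  0.0043]
Faxial 7.56482976947438 Flocal [-3.4292 -3.5506  7.5648] gap -0.003945981417213244
```

Emit:
carry_out(deltas=[[[0,0,0.001],[0,0,0]],[[0,0,0.002],[0,0,0]],[[0,0,0.003],[0,0,0]],[[0,0,0.004],[0,0,0]],[[0,0,0.004],[0,0,0]],[[0,0,0.004],[0,0,0]]])

```text
clock: 8.17
position: [0.5402, 0.3286, 0.1951]
tool_rot: [0.258, 0.205, 0.944, -0.014]
wrist_force: [-8.9, 0.4, 7.7]
grip_width: 0.0427
```

```bash
python3 -c "
from h import *
rel(pre(.0),TILT);fl()"
```

```text
t 8.1667 pos [0.5402 0.3286 0.1951] F [-8.8505  0.4357  7.7215] w 0.04268680504412381 q [ 0.5089  0.0946  1.8633 -0.4817  0.8543 -0.3745]
delta [ 0.0004  0.0002 -0.0068] [-0.1679 -0.0602 -0.0133]
Faxial 11.017850672725062 Flocal [-3.6405 -1.8699 11.0179] gap -0.0068154061121933965
```

Emit:
carry_out(deltas=[[[0,0,0.001],[0,0,0]],[[0,0,0.002],[0,0,0]],[[0,0,0.003],[0,0,0]],[[0,0,0.003],[0,0,0]]])

```text
clock: 8.5
position: [0.541, 0.3285, 0.194]
tool_rot: [0.258, 0.205, 0.944, -0.014]
wrist_force: [-11.8, -1.6, 9.3]
grip_width: 0.0425
```

```bash
python3 -c "
from h import *
rel(pre(.0),TILT);fl()"
```

```text
t 8.5 pos [0.541  0.3285 0.194 ] F [-11.7964  -1.6188   9.2969] w 0.04248499506636844 q [ 0.5081  0.0976  1.862  -0.4824  0.8533 -0.3737]
delta [ 0.0007  0.0001 -0.0082] [-0.2188 -0.0678 -0.0412]
Faxial 13.539082536514838 Flocal [-4.8566 -4.6167 13.5391] gap -0.008150875168661698
```

Emit:
carry_out(deltas=[[[0,0,0.001],[0,0,0]],[[0,0,0.002],[0,0,0]],[[0,0,0.003],[0,0,0]],[[0,0,0.003],[0,0,0]]])

```text
clock: 8.83
position: [0.5415, 0.3285, 0.1941]
tool_rot: [0.257, 0.206, 0.944, -0.015]
wrist_force: [-20.3, -3.0, 16.5]
grip_width: 0.0428
```

```bash
python3 -c "
from h import *
rel(pre(.0),TILT);fl()"
```

```text
t 8.8333 pos [0.5415 0.3285 0.1941] F [-20.3072  -2.9934  16.5336] w 0.04282636998563319 q [ 0.5081  0.0991  1.8601 -0.4826  0.8552 -0.3729]
delta [ 0.0011 -0.0002 -0.0083] [-0.3053 -0.0827 -0.0881]
Faxial 23.738813767449123 Flocal [-8.0496 -8.1473 23.7388] gap -0.008286548042540538
```

Firmly on the stop at about 25 N net, with no further travel. Holding there.

Emit:
carry_out(deltas=[[[0.0005,-0.0005,0.0025],[0,0,0]],[[0.0005,-0.0005,0.0025],[0,0,0]],[[0.0005,-0.0005,0.0025],[0,0,0]],[[0.0005,-0.0005,0.0025],[0,0,0]],[[0.0005,-0.0005,0.0025],[0,0,0]],[[0.0005,-0.0005,0.0025],[0,0,0]],[[0.0005,-0.0005,0.0025],[0,0,0]],[[0.0005,-0.0005,0.0025],[0,0,0]],[[0.0005,-0.0005,0.0025],[0,0,0]],[[0.0005,-0.0005,0.0025],[0,0,0]]])

```text
clock: 9.67
position: [0.5413, 0.3285, 0.1941]
tool_rot: [0.257, 0.206, 0.944, -0.015]
wrist_force: [-15.9, -2.3, 14.0]
grip_width: 0.0427
```

```bash
python3 -c "
from h import *
rel(pre(.0),TILT);fl()"
```

```text
t 9.6667 pos [0.5413 0.3285 0.1941] F [-15.9213  -2.3311  14.0012] w 0.04266822300038107 q [ 0.5083  0.0991  1.8602 -0.483   0.8556 -0.3717]
delta [ 0.0009 -0.0001 -0.0082] [-0.3299 -0.0797 -0.1267]
Faxial 19.51306981274057 Flocal [-5.7953 -6.3724 19.5131] gap -0.008239463199861623
```

Emit:
carry_out(deltas=[[[0.0003,-0.0003,0.003],[0,0,0]],[[0.0003,-0.0003,0.003],[0,0,0]],[[0.0003,-0.0003,0.003],[0,0,0]],[[0.0003,-0.0003,0.003],[0,0,0]],[[0.0003,-0.0003,0.003],[0,0,0]],[[0.0003,-0.0003,0.003],[0,0,0]],[[0.0003,-0.0003,0.003],[0,0,0]],[[0.0003,-0.0003,0.003],[0,0,0]],[[0.0003,-0.0003,0.003],[0,0,0]],[[0.0003,-0.0003,0.003],[0,0,0]]])

```text
clock: 10.5
position: [0.5415, 0.3285, 0.1941]
tool_rot: [0.257, 0.207, 0.944, -0.015]
wrist_force: [-18.7, -1.5, 16.4]
grip_width: 0.0425
```

Emit:
carry_out(deltas=[[[0,0,0.003],[0,0,0]],[[0,0,0.003],[0,0,0]],[[0,0,0.003],[0,0,0]],[[0,0,0],[0,0,0]],[[0,0,-0.006],[0,0,0]],[[0,0,-0.015],[0,0,0]],[[0,0,-0.03],[0,0,0]],[[0,0,-0.05],[0,0,0]],[[0,0,-0.065],[0,0,0]],[[0,0,-0.07],[0,0,0]]])

```text
clock: 11.33
position: [0.5083, 0.3389, 0.2578]
tool_rot: [0.259, 0.207, 0.943, -0.013]
wrist_force: [0.6, 0.5, -2.6]
grip_width: 0.0422
```

```bash
python3 -c "
from h import *
rel([.581,-.3257,.27],DOWN);fl()
q,r,s=tool();T=r.as_matrix()
from scipy.optimize import least_squares
p,d,w=cloud('top');l=(w.reshape(-1,3)-q)@T
m=(np.hypot(l[:,0],l[:,1])<.035)&(l[:,2]>.005)&(l[:,2]<.075)
print(np.percentile(l[m][:,2],[98,99,100]))
for a in(.005,.02,.035):
  pt=l[m&(l[:,2]>a)&(l[:,2]<a+.015)][:,:2];print(least_squares(lambda c:np.hypot(*(pt-c).T)-.022,[0,0],loss='soft_l1',f_scale=.001).x)
"
```

```text
t 11.3333 pos [0.5083 0.3389 0.2578] F [ 0.575   0.4934 -2.6039] w 0.042227711690541875 q [ 0.5566 -0.0153  1.8559 -0.4589  0.9783 -0.3856]
delta [-0.3174 -0.5777  0.1125] [ 4.8327 29.6506 -0.2541]
Faxial -2.4689000815700317 Flocal [-0.9316  0.6254 -2.4689] gap 0.06423588196174138
[0.0542 0.0546 0.0561]
[-0.0009  0.0002]
[-0.0005  0.0001]
[-0.0003  0.    ]
```

Emit:
carry_out(deltas=[[[-0.006,-0.011,0.002],[0,0,0]],[[-0.016,-0.029,0.0056],[0,1,0]],[[-0.03,-0.055,0.0107],[0.5,3,0]],[[-0.046,-0.084,0.0163],[1,6,0]],[[-0.062,-0.113,0.022],[1.5,9,0]],[[-0.078,-0.142,0.0277],[2,12,0]],[[-0.094,-0.171,0.0333],[2.4,15,0]],[[-0.11,-0.2,0.039],[2.9,18,0]],[[-0.126,-0.229,0.0447],[3.4,21,0]],[[-0.142,-0.258,0.0503],[3.9,24,0]]])

```text
clock: 12.22
position: [0.5405, 0.0391, 0.2623]
tool_rot: [0.048, 0.214, 0.976, -0.002]
wrist_force: [0.4, -0.1, -3.0]
grip_width: 0.0424
```

```bash
python3 -c "
from h import *
rel([.581,-.3257,.26],DOWN)"
```

```text
t 12.2167 pos [0.5405 0.0391 0.2623] F [ 0.3915 -0.1129 -3.0394] w 0.04235935088078988 q [-0.1311 -0.0919  1.8597 -0.0129  1.2777 -1.2667]
delta [-0.1888 -0.3145  0.0151] [ 0.9389  5.4712 -0.2983]
```

Emit:
carry_out(deltas=[[[-0.016,-0.027,0.001],[0.5,2.5,0]],[[-0.034,-0.057,0.003],[0.9,4.5,-0.1]],[[-0.053,-0.088,0.004],[0.9,5.5,-0.3]],[[-0.072,-0.12,0.006],[0.9,5.5,-0.3]],[[-0.091,-0.152,0.007],[0.9,5.5,-0.3]],[[-0.11,-0.183,0.009],[0.9,5.5,-0.3]],[[-0.129,-0.215,0.01],[0.9,5.5,-0.3]],[[-0.148,-0.247,0.012],[0.9,5.5,-0.3]],[[-0.166,-0.277,0.013],[0.9,5.5,-0.3]],[[-0.18,-0.3,0.014],[0.9,5.5,-0.3]]])

```text
clock: 13.05
position: [0.5777, -0.3128, 0.2588]
tool_rot: [-0.001, 0.213, 0.977, 0.0]
wrist_force: [0.2, 0.4, -2.4]
grip_width: 0.0425
```

```bash
python3 -c "
from h import *
rel([.581,-.3257,.1],DOWN)"
```

```text
t 13.05 pos [ 0.5777 -0.3128  0.2588] F [ 0.2098  0.4128 -2.4476] w 0.04252135904244365 q [-0.6683  0.2412  1.5118 -0.0006  1.3903 -1.8095]
delta [-0.0087 -0.0103  0.1588] [-0.0115 -0.1039 -0.1495]
```

Emit:
carry_out(deltas=[[[-0.004,-0.005,0.01],[0,0,0]],[[-0.008,-0.01,0.03],[0,0,0]],[[-0.009,-0.01,0.055],[0,0,0]],[[-0.009,-0.01,0.08],[0,-0.1,-0.1]],[[-0.009,-0.01,0.105],[0,-0.1,-0.1]],[[-0.009,-0.01,0.13],[0,-0.1,-0.1]],[[-0.009,-0.01,0.15],[0,-0.1,-0.1]],[[-0.009,-0.01,0.165],[0,-0.1,-0.1]],[[-0.009,-0.01,0.175],[0,-0.1,-0.1]],[[-0.009,-0.01,0.178],[0,-0.1,-0.1]]])

```text
clock: 13.88
position: [0.58, -0.3248, 0.0781]
tool_rot: [-0.002, 0.212, 0.977, 0.001]
wrist_force: [-0.7, 0.4, -2.8]
grip_width: 0.0427
```

```bash
python3 -c "
from h import *
rel([.581,-.3257,.062],DOWN)
p,d,w=cloud('top');q=tool()[0]
l=w.reshape(-1,3)-q; m=(np.hypot(l[:,0],l[:,1])<.12)&(abs(l[:,2]+q[2]-.014)<.003);print('rim z',m.sum())
"
```

```text
t 13.8833 pos [ 0.58   -0.3248  0.0781] F [-0.7298  0.4339 -2.792 ] w 0.042713193231366055 q [-0.6806  0.4463  1.6014 -0.0004  1.0978 -1.8233]
delta [-0.0014 -0.0004  0.0161] [ 0.0376 -0.2226 -0.0614]
rim z 182
```

Emit:
carry_out(deltas=[[[0,0,0.003],[0,0,0]],[[0,0,0.006],[0,-0.2,0]],[[0,0,0.009],[0,-0.2,0]],[[0,0,0.011],[0,-0.2,0]],[[0,0,0.013],[0,-0.2,0]],[[0,0,0.014],[0,-0.2,0]],[[0,0,0.014],[0,-0.2,0]]])

```text
clock: 14.52
position: [0.5804, -0.3251, 0.0649]
tool_rot: [0.0, 0.212, 0.977, 0.0]
wrist_force: [0.3, -0.1, -2.8]
grip_width: 0.0427
```

Emit:
carry_out(deltas=[[[0,0,0.0005],[0,0,0]],[[0,0,0.001],[0,0,0]],[[0,0,0.001],[0,0,0]]])

```text
clock: 14.77
position: [0.5805, -0.325, 0.0639]
tool_rot: [0.0, 0.212, 0.977, 0.0]
wrist_force: [-0.3, -0.0, -2.8]
grip_width: 0.0427
```

Emit:
carry_out(deltas=[[[0,0,0.0005],[0,0,0]],[[0,0,0.001],[0,0,0]],[[0,0,0.0015],[0,0,0]],[[0,0,0.0015],[0,0,0]]])

```text
clock: 15.1
position: [0.5805, -0.3251, 0.0624]
tool_rot: [0.0, 0.212, 0.977, 0.0]
wrist_force: [-0.1, -0.2, -2.6]
grip_width: 0.0428
```

Emit:
carry_out(deltas=[[[0,0,0.0005],[0,0,0]],[[0,0,0.001],[0,0,0]],[[0,0,0.001],[0,0,0]]])

```text
clock: 15.35
position: [0.5808, -0.3253, 0.0623]
tool_rot: [0.001, 0.212, 0.977, -0.0]
wrist_force: [-2.3, 1.8, 3.1]
grip_width: 0.0428
```

Emit:
carry_out(deltas=[[[0,0,0],[0,0,0]],[[0,0,0],[0,0,0]],[[0,0,0],[0,0,0]],[[0,0,0],[0,0,0]],[[0,0,0],[0,0,0]],[[0,0,0],[0,0,0]],[[0,0,0],[0,0,0]],[[0,0,0],[0,0,0]]], hand=1)

```text
clock: 16.02
position: [0.5808, -0.3253, 0.0622]
tool_rot: [0.001, 0.212, 0.977, -0.0]
wrist_force: [0.1, -0.5, 0.7]
grip_width: 0.0856
```

Emit:
carry_out(deltas=[[[0,0,-0.005],[0,0,0]],[[0,0,-0.015],[0,0,0]],[[0,0,-0.03],[0,0,0]],[[0,0,-0.05],[0,0,0]],[[0,0,-0.075],[0,0,0]],[[0,0,-0.1],[0,0,0]],[[0,0,-0.13],[0,0,0]],[[0,0,-0.155],[0,0,0]],[[0,0,-0.17],[0,0,0]],[[0,0,-0.17],[0,0,0]]])

```text
clock: 16.85
position: [0.5827, -0.3268, 0.2397]
tool_rot: [0.006, 0.212, 0.977, -0.003]
wrist_force: [-0.4, -0.9, -1.0]
grip_width: 0.0855
```

```bash
python3 - <<'E'
from h import *
rel([.58,-.325,.23],DOWN)
p,d,w=cloud("side");cv2.imwrite('pics/e.png',cv2.cvtColor(p,cv2.COLOR_RGB2BGR))
pt,d,wt=cloud("wrist")
m=(abs(wt[...,2]-.125)<.006)&(np.hypot(wt[...,0]-.581,wt[...,1]+.325)<.06);b=wt[m]
print(m.sum(),b.mean(0) if len(b) else 0)
p,d,w=cloud("top")
for n,c in dict(red=(.4883,-.0035),yel=(.5336,.1263),pur=(.4308,-.1717)).items():
    m=(w[...,2]>.112)&(w[...,2]<.135)&(np.hypot(w[...,0]-c[0],w[...,1]-c[1])<.05);print(n,m.sum(),w[m].mean(0))
E
```

```text
t 16.85 pos [ 0.5827 -0.3268  0.2397] F [-0.4002 -0.9413 -0.9573] w 0.08545508583656655 q [-0.6808  0.2726  1.5093  0.0006  1.3472 -1.8241]
delta [0.0033 0.0006 0.0096] [-0.1449  0.6967 -0.0412]
1314 [ 0.5803 -0.3271  0.1249]
red 169 [ 0.4883 -0.0029  0.1203]
yel 173 [0.5336 0.1259 0.1201]
pur 178 [ 0.4305 -0.1716  0.1202]
```

View pics/e.png

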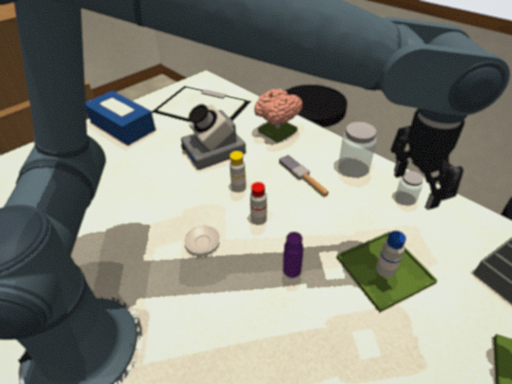

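The blue bottle stands upright in the tray at (390,258) with the gripper clear above it. Red (258,203), yellow (237,172) and purple (293,255) haven't moved.

```bash
python3 -c "
from h import *
print(sign_off())"
```

```text
the job is handed in; nothing more can be done
None
```

The job is done and handed in at about 17 s on the robot's clock. The blue-capped bottle was pressed into the mixer cup, held down, and is now standing upright in the green tray.

- **Pressing:** The base met the cup floor about where the cameras put it. The cup gave softly for about 7–8 mm. Then the force climbed steeply with no more travel, so I took it to be on its stop.
- **Holding:** I held it there for about 2 s, with readings of about 20–25 N along the cup's axis, well under the 60 N limit. There was also a sideways force of up to about 11 N, probably friction from a slight offset. The bottle kept its alignment in the grip to within about 1 mm.
- **Placing:** I lowered it until a few newtons of contact showed, then let go and backed the gripper straight up. The wrist camera shows the cap about 2 mm from the tray's centre at 0.125 m, which is right for a bottle standing on the tray floor.
- **Other bottles:** Red, yellow and purple are unmoved, within about 0.3 mm.

No check failed. The side and top cameras disagreed by about 3 mm on where the cup and bottle are. I followed the top camera, and the base went into the cup without catching the rim.

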